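Hold a specimen carrier in the corner of a microscope jig

ROBOT

A 7-joint arm with a two-finger parallel gripper is mounted at the origin on the work surface. World frame = base frame: x ahead of the robot, y to its left, z up, the work surface at z = 0. Lengths are in m, angles in rad, forces in N, time in s.
With the tool pointing down it reaches from about 0.425 to 0.925 m from the base axis. Payload 6.8 kg.
Tool frame: the origin (TCP) lies midway between the tips of the shut fingers; the grasp point (between the pads) lies 19 mm behind it; z points along the fingers, y is the line along which they close (so a half turn about z gives the same grasp; the last joint's range is limited). The gripper opens to 85 mm and grips with 20 to 120 N. Pads are 22 mm wide; open, the fingers measure 114 mm over their backs; the gripper's body (76 mm by 85 mm) begins 54 mm behind the grasp point. The pads swing forward as they close: fully open they stand 13 mm farther back than shut.
Start: joints at [-0.108, 0.477, 0.022, 1.555, -0.011, 1.109, -0.083], TCP at [0.675, 0, 0.231] pointing down, gripper open.
Joint ranges: [-2.96, 2.96], [-0.34, 2.1], [-1.41, 1.46], [0.24, 2.44], [-1.37, 4.51], [0.17, 1.92], [-2.96, 2.96]. Speed limits (rad/s): [2.39, 2.39, 3.14, 3.14, 3.14, 3.14, 3.14].

INTERFACE

Orientations are given as a unit quaternion [w, x, y, z].
In Python, from station import bot gives the robot as it stands.
- The arm moves only by the tool jog_arm, never from a script. Its argument "rows" is a list of rows, each an object of numbers: "fingers": the finger opening in mm, from 0 to 85.4; "x", "y", "z": the shift along the tool's x, y, z in mm; "ax", "ay", "az": the turn, a rotation vector about the tool's x, y, z in degrees. A call has exactly 8 rows; each row shifts and turns the commanded pose from where the row before left it, along the tool's axes as they then stand; what a row does not reach is not made up. A row lasts 1/10 s, in which the tool goes at most 50 mm and 8.59 degrees, less where a joint would pass 70% of its speed; a pose out of reach is approached as far as the arm can. A call with a gripper value outside its range is refused whole. The fingers move at their own pace and stop on an object; "force" is the grip in N (left out, the last holds). Time passes only in rows, so rows that do not move let the fingers close, or fill a call up. It gives the time, the measured TCP pose, the force, the opening and the grip force at its end, in the units of the state.
- bot.get_obs(): the state, without advancing time (a new reading comes with each control period).
- bot.read_camera(name): name is "scene" or "side" or "wrist"; returns a dict with "pixels" (420x560x3 uint8, red, green, blue), "vertical_fov" (degrees; the focal length in pixels is half the picture's height over the tangent of half this angle, whatever the lens; pixels are square), "cx", "cy" (the principal point, pixels), "world_from_camera" (4x4, takes a point from camera to world coordinates). Camera axes: x right, y down, z forward; pixel columns grow to the right and rows downward; lengths in m; the calibration is good to about 2 mm. The wrist camera is an equidistant fisheye: a pixel r from the principal point sees the ray r / f radians off the axis. A picture is of the moment at which its call begins. There is no depth.
- bot.hand_in(): hands the job in; it is judged then, once.
The state is a dict: "t": time; "q": joint angles; "joint_vel": joint speeds; "joint_torque": joint torques, N m; "eef_pos": TCP position; "tool_rot": TCP orientation; "contact_force": force on the tool from outside, world axes, zero at the start; "torque": the same for the moment, N m; "gripper_width": opening from 0.0 (shut) to 1.0 (fully open); "grasp_force": force on a finger pad.
Only numpy, scipy, OpenCV 4.12 (cv2) and the standard library are available. Lean on these libraries where they do the work, as an engineer would, in place of code of your own. Each camera call takes 0.05 s, during which the arm holds its last target. There are 200 camera calls.

TASK

Bring the black specimen carrier in under the stereo microscope, specimen end first, until its long side lies flush against the aluminium fence and its leading end against the blue stop block. Then lean on it with one diagonal push, so that it is pressed firmly against fence, stop and bench top all at once (about 10 N down, and 10 to 15 N sideways into the fence and into the stop), and finish while still holding that push (do not let go). Do not touch the microscope with the arm or the carrier, and leave the other things on the bench where they are.

Things in the scene. Friction and masses are not known exactly. Their poses are not given: they have to be found in the camera images.
- carrier: loose black plastic bar 70 (x) x 220 (y) x 12, 0.25 to 0.45 kg, flat on the bench. Origin: centre of underside, z up. Its -y end leads: at y = -75 an amber puck (50 diameter) with a red-brown rock, 38 high over the bench. At y = +80 a rigid upright orange post 24 x 24, top 57 over the bench, to pinch from above across either pair of faces and drag and press by
- carrier_post (a point): on the axis of the carrier's orange post (carrier x = 0, y = +80), 36 above the carrier's underside, a good height for pinching; axes as the carrier's
- rig: fixed, unyielding microscope jig. Origin: at bench level in the inner corner of fence face (plane x = 0) and stop face (plane y = 0); x points into the fence, y along it away from the stop, z up. Seated, the carrier has the rig's axis directions and its origin at x = -35, y = 110 (post at x = -35, y = 190). Stand: foot x -135 to 65, y -250 to -80, 16 high; column at x -35, y -190
- fence: aluminium fence strip, part of the rig (same origin and axes): x 0 to 25, y -35 to 205, 18 high, face towards -x
- stop: blue stop block, part of the rig (same origin and axes): x -70 to -10, y -30 to 0, 18 high, face towards +y
- microscope: white stereo microscope head on the rig (same origin, axes), an overhang: ring light 80 diameter over x -35, y 35, underside 75 above the bench; body x -95 to 25, y -10 to 80, 125 to 370 high; eyepieces out to x 125, 260 to 350 high; arm back along -y to the column. The carrier with its rock passes under the ring light, a gripper does not
- lens (a point): centre of the lens at the ring light's underside, rig x = -35, y = +35, 75 above the bench
- table: white bench top, 1200 x 1600, upper face at z = 0; stiff. The carrier rubs on it with a coefficient of 0.45 to 0.75, which takes part of a sideways push
- tweezers: bystander, loose: steel tweezers lying flat, 110 x 16 x 4, near the microscope on the robot's side; origin: centre of its underside
- blue_cap: bystander, loose: blue plastic cap, 34 diameter, 28 tall, behind the fence; origin: centre of its underside
- jar: bystander, loose: small amber jar, 42 diameter, 60 tall, behind the fence near the microscope; origin: centre of its underside
- dish: bystander, loose: shallow white ceramic dish, 90 diameter, 15 tall; origin: centre of its underside
- puck: bystander, loose: green resin specimen puck, 40 diameter, 20 tall; origin: centre of its underside
- slide_box: bystander, loose: flat green slide box, 90 x 100 x 26; origin: centre of its underside
- bottle: bystander, loose: white plastic bottle with red cap, 60 diameter, 140 tall; origin: centre of its underside

How it is judged:
By the outcome, as a careful person would: the job done as asked, in the order asked, and still so for the second after the job is handed in, while the arm keeps its last pose, push and grip.
It also fails if it takes over 42 s, if anything falls off the work surface, if the arm or the gripper's body presses on something with over 40 N, if the wrist force passes 120 N, or if a joint passes its speed limit or range.

## Working session

There is one attempt and no reset: what is moved stays moved. The work goes in short steps, Python scripts to look and compute and a tool call to move; the robot and the scene stay as the last step left them, time stands still between calls to the robot, and variables do not carry over. Pictures are saved under pics/ and viewed, at most 13 in all, crops included, and the job is handed in when it is done.

Besides the shell and the picture viewer there is one more tool, called after ">>>" as name([rows], argument=value, ...), one row to a line, values as JSON. jog_arm: Moves the arm, as the interface text tells. Its arguments: {"type":"object","properties":{"rows":{"type":"array","items":{"type":"object","properties":{"fingers":{"type":"number"},"x":{"type":"number"},"y":{"type":"number"},"z":{"type":"number"},"ax":{"type":"number"},"ay":{"type":"number"},"az":{"type":"number"}}}},"force":{"type":"number"}},"required":["rows"]}

```bash
mkdir -p pics
cat > h.py <<'E'
import numpy as np, cv2
from station import bot
def take(n,fn=None):
    c=bot.read_camera(n)
    if fn: cv2.imwrite('pics/'+fn,cv2.cvtColor(c['pixels'],cv2.COLOR_RGB2BGR))
    return c
def ray(c,u,v):
    H=c['pixels'].shape[0]; f=H/2/np.tan(np.radians(c['vertical_fov'])/2)
    T=np.array(c['world_from_camera']); x,y=u-c['cx'],v-c['cy']
    if c.get('fish'):
        r=np.hypot(x,y)+1e-9; a=r/f; d=np.array([x/r*np.sin(a),y/r*np.sin(a),np.cos(a)])
    else: d=np.array([x/f,y/f,1.])
    return T[:3,3],T[:3,:3]@d
def onz(c,u,v,z):
    o,d=ray(c,u,v); return o+d*(z-o[2])/d[2]
E
python3 - <<'E'
from h import *
for n in ['scene','side','wrist']:
    c=take(n,n+'0.png'); print(n,c['vertical_fov'],c['cx'],c['cy'],np.round(c['world_from_camera'],3).tolist())
o=bot.get_obs(); print(o)
E
```

```text
scene 48.47472175508811 279.936299423059 203.08437860651495 [[-0.902, 0.248, -0.354, 1.014], [0.431, 0.56, -0.707, 0.89], [0.023, -0.79, -0.612, 0.76], [0.0, 0.0, 0.0, 1.0]]
side 54.14908845164257 284.9664795758511 211.2459016623261 [[0.987, 0.131, -0.098, 0.689], [0.163, -0.732, 0.662, -0.491], [0.015, -0.669, -0.743, 0.702], [0.0, 0.0, 0.0, 1.0]]
wrist 65.70646984690485 276.5140960402344 210.15130794109425 [[1.0, 0.001, -0.0, 0.674], [0.001, -0.956, -0.295, 0.075], [-0.001, 0.295, -0.956, 0.373], [0.0, 0.0, 0.0, 1.0]]
{'t': 0.15, 'q': array([-0.10810338,  0.47760044,  0.02235667,  1.5561898 , -0.01149567,
        1.1093309 , -0.08308076]), 'joint_vel': array([-0.00065563, -0.00364315,  0.00038236, -0.00337294, -0.00014997,
        0.00052146,  0.00131765]), 'joint_torque': array([ 1.55385478e-03, -5.96924365e+01,  1.60940632e+00, -2.81490952e+01,
        1.26662746e-02,  6.56643446e-03,  5.58682734e-05]), 'eef_pos': array([ 6.74548982e-01, -1.06107290e-05,  2.30570418e-01]), 'tool_rot': array([-4.56214214e-04,  7.07094658e-01,  7.07118558e-01, -5.31018882e-04]), 'contact_force': array([ 0.67288382, -0.12653028, -0.68513821]), 'torque': array([-0.04088109,  0.00059282,  0.0223653 ]), 'grasp_force': 0.0, 'gripper_width': 0.9998069268267623}
```

View pics/scene0.png

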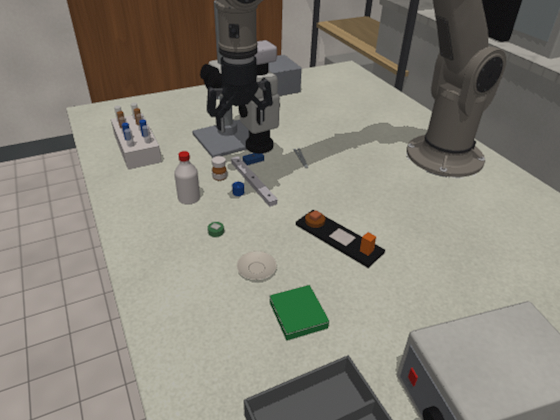

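View pics/side0.png

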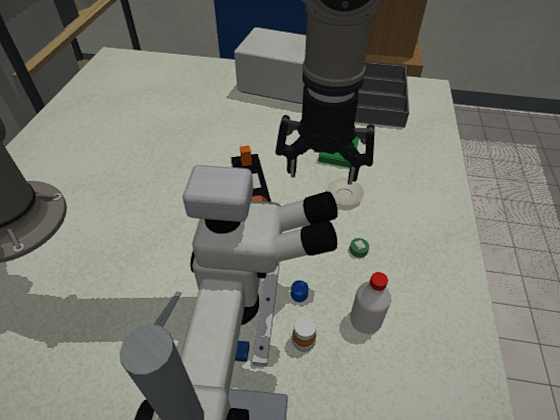

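View pics/wrist0.png

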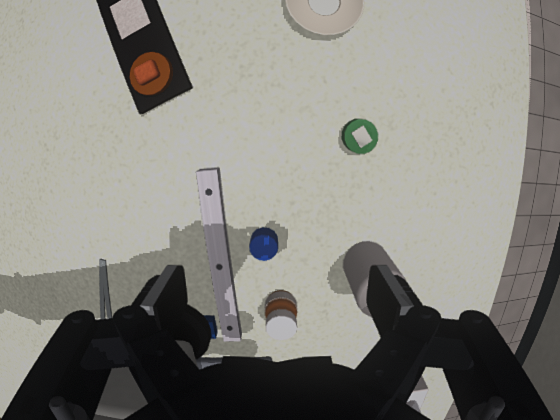

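The scene view shows the carrier at about (340,237) with its post at (368,244), the fence at (253,180) and the blue stop at (254,158). In the wrist view the fence's near end is at (208,170) and its face is the left edge. The stop is at (212,326) and the carrier's leading end at (165,100).

```bash
cat > m1.py <<'E'
from h import *
def rig_wrist(c, box):
    p=c['pixels']; hsv=cv2.cvtColor(p,cv2.COLOR_RGB2HSV); lab=cv2.cvtColor(p,cv2.COLOR_RGB2LAB).astype(int)
    return hsv,lab
w=take('wrist'); w['fish']=1; s=take('scene')
lab=cv2.cvtColor(w['pixels'],cv2.COLOR_RGB2LAB).astype(int)
for u,v in [(208,180),(215,250),(180,180),(180,260),(225,300)]: print((u,v),w['pixels'][v,u],lab[v,u])
# fence: bluish-ish vs yellowish table
m=((lab[...,2]<129)&(lab[...,0]>110)).astype(np.uint8); m[:160]=0;m[345:]=0;m[:,:190]=0;m[:,245:]=0
m=cv2.morphologyEx(m,cv2.MORPH_OPEN,np.ones((3,3)))
L=[];R=[]
for v in range(178,330,4):
    k=np.where(m[v])[0]
    if len(k)>8: L.append(onz(w,k[0]-.5,v,.018)); R.append(onz(w,k[-1]+.5,v,.018))
L=np.array(L);R=np.array(R)
for n,P in (('L',L),('R',R)):
    vx,vy,x,y=cv2.fitLine(P[:,:2].astype(np.float32),cv2.DIST_HUBER,0,.001,.001).ravel(); 
    if vy<0: vx,vy=-vx,-vy
    d=(P[:,0]-x)*vy-(P[:,1]-y)*vx
    print(n,'dir deg',np.degrees(np.arctan2(vx,vy)),'x at y=0',x-vx/vy*y,'rms',d.std())
print('width',np.median(R[:,0]-L[:,0]))
ys,xs=np.where(m); i=ys.min(); print('top row',i,[onz(w,x,i-.5,.018).round(4) for x in (xs[ys==i].min(),xs[ys==i].max())])
for x in (200,204,208,212,216):
    k=ys[(xs==x)]; print(x,k.min(),onz(w,x,k.min()-.5,.018).round(4))
# post/scene
def post(s):
    hsv=cv2.cvtColor(s['pixels'],cv2.COLOR_RGB2HSV)
    m=((hsv[...,0]<14)&(hsv[...,1]>170)&(hsv[...,2]>110)).astype(np.uint8)
    n,l,st,ce=cv2.connectedComponentsWithStats(m)
    return [(st[i].tolist(),ce[i].round(1).tolist()) for i in range(1,n) if st[i][4]>30]
print(post(s))
b=(s['pixels'].max(2)<60).astype(np.uint8); n,l,st,ce=cv2.connectedComponentsWithStats(b)
i=l[231,322]
print('carrier lab',i,st[i])
cs,_=cv2.findContours((l==i).astype(np.uint8),0,2); a=cv2.approxPolyDP(cv2.convexHull(cs[0]),4,True)[:,0]
for u,v in a: print((u,v),onz(s,u,v,.012).round(4))
# carrier end in wrist
for u,v in [(140,113),(192,88)]: print(onz(w,u,v,.012).round(4))
cv2.imwrite('pics/crop1.png',cv2.resize(cv2.cvtColor(s['pixels'][190:280,280:400],cv2.COLOR_RGB2BGR),None,fx=5,fy=5,interpolation=cv2.INTER_NEAREST))
E
python3 m1.py
```

```text
(208, 180) [180 173 181] [182 132 125]
(215, 250) [125 120 127] [130 131 125]
(180, 180) [184 184 178] [190 127 131]
(180, 260) [135 133 123] [141 127 134]
(225, 300) [116 110 116] [120 132 126]
L dir deg -4.1259847 x at y=0 0.58317626 rms 0.000537322785359435
R dir deg -3.9298148 x at y=0 0.60824126 rms 0.0006100137254587461
width 0.024604521295487236
top row 162 [array([0.5943, 0.0226, 0.018 ]), array([0.6328, 0.022 , 0.018 ])]
200 171 [0.588  0.0124 0.018 ]
204 170 [0.5927 0.0135 0.018 ]
208 170 [0.5974 0.0134 0.018 ]
212 163 [0.6023 0.0213 0.018 ]
216 162 [0.6069 0.0223 0.018 ]
[([179, 152, 10, 5, 45], [183.2, 154.0]), ([362, 233, 14, 9, 74], [368.6, 237.0])]
carrier lab 70 [ 296  216   89   52 1205]
(np.int32(296), np.int32(222)) [0.5787 0.1124 0.012 ]
(np.int32(304), np.int32(216)) [0.5494 0.0997 0.012 ]
(np.int32(326), np.int32(217)) [0.5002 0.1259 0.012 ]
(np.int32(384), np.int32(251)) [0.4389 0.2894 0.012 ]
(np.int32(368), np.int32(267)) [0.5025 0.3174 0.012 ]
[0.5158 0.0817 0.012 ]
[0.5802 0.1059 0.012 ]
```

View pics/crop1.png

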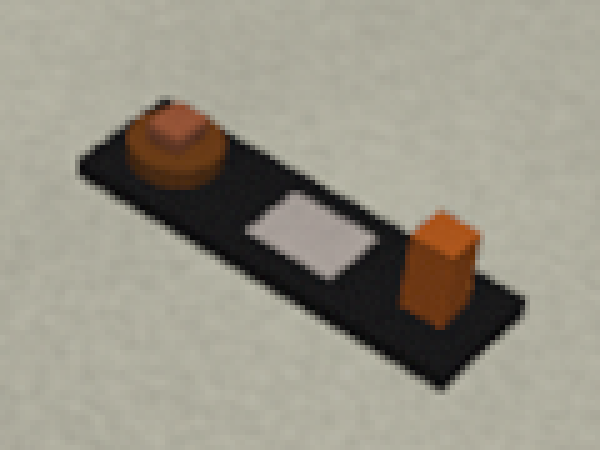

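The crop shows the carrier clearly: specimen end at upper left, orange post top at crop (443,235), which is scene (368.6,237). I estimate the post at about (0.481,0.273) with the carrier's x axis at 21°, and the rig origin at about (0.597,-0.191) at 4°. I'll move above the post.

>>> jog_arm([
  {"fingers":85,"x":34,"y":-24,"z":12},
  {"fingers":85,"x":34,"y":-24,"z":12},
  {"fingers":85,"x":34,"y":-24,"z":12},
  {"fingers":85,"x":34,"y":-24,"z":12},
  {"fingers":85,"x":34,"y":-24,"z":12},
  {"fingers":85,"x":34,"y":-24,"z":12},
  {"fingers":85,"x":34,"y":-24,"z":12},
  {"fingers":85,"x":34,"y":-24,"z":12},
])

```text
invalid input
```

>>> jog_arm([
  {"az":-7},
  {"az":-7},
  {"az":-7},
  {},
  {},
  {},
  {},
  {},
])

```text
invalid input
```

```bash
cat > m2.py <<'E'
from h import *
w=take('wrist','wrist1.png'); w['fish']=1; s=take('scene'); d=take('side','side1.png')
from scipy.spatial.transform import Rotation as R
o=bot.get_obs(); q=o['tool_rot']; M=R.from_quat([q[1],q[2],q[3],q[0]]).as_matrix()
print(o['t'],o['eef_pos'].round(4),'tool x',M[:,0].round(3),'y',M[:,1].round(3),o['contact_force'].round(2))
E
python3 m2.py
```

```text
0.4 [0.6749 0.     0.2312] tool x [-0.  1. -0.] y [ 1.  0. -0.] [-0.92  0.28 -0.3 ]
```

View pics/wrist1.png

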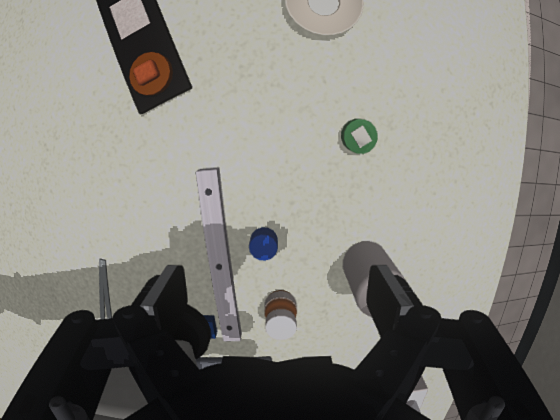

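The picture is unchanged because the moves were refused. I'll retry with every field filled in.

>>> jog_arm([
  {"fingers":85,"x":34,"y":-24,"z":12,"ax":0,"ay":0,"az":0},
  {"fingers":85,"x":34,"y":-24,"z":12,"ax":0,"ay":0,"az":0},
  {"fingers":85,"x":34,"y":-24,"z":12,"ax":0,"ay":0,"az":0},
  {"fingers":85,"x":34,"y":-24,"z":12,"ax":0,"ay":0,"az":0},
  {"fingers":85,"x":34,"y":-24,"z":12,"ax":0,"ay":0,"az":0},
  {"fingers":85,"x":34,"y":-24,"z":12,"ax":0,"ay":0,"az":0},
  {"fingers":85,"x":34,"y":-24,"z":12,"ax":0,"ay":0,"az":0},
  {"fingers":85,"x":34,"y":-24,"z":12,"ax":0,"ay":0,"az":0},
], force=60)

```text
t: 1.2
eef_pos: [0.4821, 0.2733, 0.1352]
tool_rot: [0.0, 0.707, 0.707, 0.0]
contact_force: [0.5, 0.6, 0.6]
gripper_width: 0.997
grasp_force: 0.0
```

>>> jog_arm([
  {"fingers":85,"x":0,"y":0,"z":0,"ax":0,"ay":0,"az":-7},
  {"fingers":85,"x":0,"y":0,"z":0,"ax":0,"ay":0,"az":-7},
  {"fingers":85,"x":0,"y":0,"z":0,"ax":0,"ay":0,"az":-7},
  {"fingers":85,"x":0,"y":0,"z":0,"ax":0,"ay":0,"az":0},
  {"fingers":85,"x":0,"y":0,"z":0,"ax":0,"ay":0,"az":0},
  {"fingers":85,"x":0,"y":0,"z":0,"ax":0,"ay":0,"az":0},
  {"fingers":85,"x":0,"y":0,"z":0,"ax":0,"ay":0,"az":0},
  {"fingers":85,"x":0,"y":0,"z":0,"ax":0,"ay":0,"az":0},
])

```text
t: 2.0
eef_pos: [0.483, 0.272, 0.1353]
tool_rot: [0.0, 0.567, 0.824, 0.0]
contact_force: [0.4, 0.5, -0.3]
gripper_width: 0.997
grasp_force: 0.0
```

```bash
sed -i "s/wrist1.png/wrist2.png/;s/side1.png/side2.png/" m2.py; python3 m2.py
```

```text
2.15 [0.483  0.272  0.1353] tool x [-0.358  0.934 -0.   ] y [0.934 0.358 0.   ] [-0.19  0.08  0.47]
```

View pics/wrist2.png

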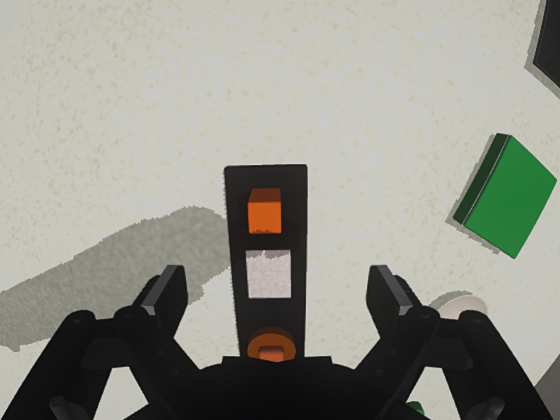

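View pics/side2.png

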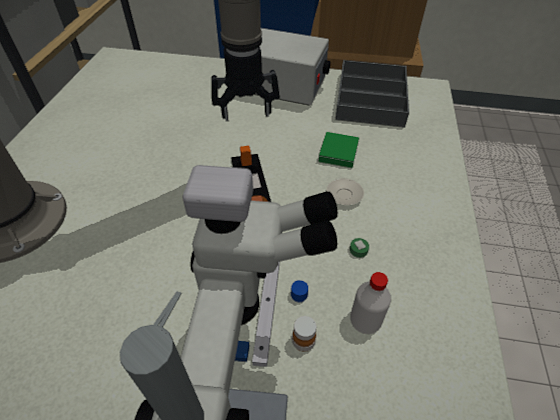

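The wrist view shows the post top at about (265,219) and the carrier tail corners at (225,166) and (307,164). In the side view the tweezers lie from (180,293) to (162,328), and the stop is at (243,351).

```bash
cat > m3.py <<'E'
from h import *
w=take('wrist'); w['fish']=1; d=take('side')
hsv=cv2.cvtColor(w['pixels'],cv2.COLOR_RGB2HSV)
m=((hsv[...,0]<16)&(hsv[...,1]>170)&(hsv[...,2]>60)).astype(np.uint8); m[245:]=0; m[:180]=0
ys,xs=np.where(m); print('post bbox',xs.min(),xs.max(),ys.min(),ys.max())
print('V col265',hsv[184:238:3,265,2])
top=(m>0)&(hsv[...,2]>190); ty,tx=np.where(top); print('top',tx.min(),tx.max(),ty.min(),ty.max(),len(tx))
print('post top c',onz(w,(tx.min()+tx.max())/2,(ty.min()+ty.max())/2,.057).round(4))
b=(w['pixels'].max(2)<70)
E_=[]
L=[];Rr=[]
for v in range(175,262,4):
    k=np.where(b[v,200:330])[0]+200; L.append(onz(w,k[0]-.5,v,.012)); Rr.append(onz(w,k[-1]+.5,v,.012))
for n,P in (('L',np.array(L)),('R',np.array(Rr))):
    vx,vy,x,y=cv2.fitLine(P[:,:2].astype(np.float32),cv2.DIST_HUBER,0,.001,.001).ravel()
    if vy<0: vx,vy=-vx,-vy
    print(n,'deg',np.degrees(np.arctan2(-vx,vy)),'x at y=.27',x+vx/vy*(.27-y))
for u in (240,290):
    k=np.where(b[140:200,u])[0][0]+140; print('tail',onz(w,u,k-.5,.012).round(4))
for u,v in [(180,293),(162,328)]: print('tw',onz(d,u,v,.004).round(4))
hs=cv2.cvtColor(d['pixels'],cv2.COLOR_RGB2HSV); sm=((abs(hs[...,0].astype(int)-110)<12)&(hs[...,1]>150)).astype(np.uint8)
n,l,st,ce=cv2.connectedComponentsWithStats(sm)
for i in range(1,n):
    if st[i][4]>40: print('blue',st[i])
# rig check: project fence corner estimates into the side view
T=np.linalg.inv(d['world_from_camera']); f=210/np.tan(np.radians(d['vertical_fov'])/2)
a=np.radians(4.05); X=np.array([np.cos(a),np.sin(a)]);Y=np.array([-np.sin(a),np.cos(a)]); O=np.array([.597,-.1915])
img=cv2.cvtColor(d['pixels'],cv2.COLOR_RGB2BGR)
for r in [(0,205),(25,205),(25,-35),(0,-35),(-10,0),(-10,-30),(0,0)]:
    p=O+X*r[0]/1e3+Y*r[1]/1e3; c=T@np.array([*p,.018,1]); uv=c[:2]/c[2]*f+[d['cx'],d['cy']]; print(r,uv.round(1))
    cv2.circle(img,tuple((uv*1).round().astype(int).tolist()),1,(0,0,255),-1)
cv2.imwrite('pics/rigchk.png',cv2.resize(img[250:390,150:330],None,fx=4,fy=4,interpolation=cv2.INTER_NEAREST))
E
python3 m3.py
```

```text
post bbox 247 281 189 233
V col265 [ 37  39  95  93  94  93 146 199 198 199 198 198 199 198 198 182 128  29]
top 249 280 203 231 859
post top c [0.4742 0.2709 0.057 ]
L deg 22.000793 x at y=.27 0.43711185
R deg 22.2339 x at y=.27 0.51144266
tail [0.4432 0.2911 0.012 ]
tail [0.4816 0.3066 0.012 ]
tw [ 0.4322 -0.1148  0.004 ]
tw [ 0.4241 -0.1896  0.004 ]
blue [214   0  11  58 200]
blue [ 260    0   59   35 1682]
blue [291 281  17  21 293]
blue [235 341  14  20 215]
(0, 205) [268.9 247.2]
(25, 205) [280.9 248.2]
(25, -35) [266.8 362.3]
(0, -35) [252.1 360.8]
(-10, 0) [249.3 340.5]
(-10, -30) [246.6 357.3]
(0, 0) [255.  341.1]
```

View pics/rigchk.png

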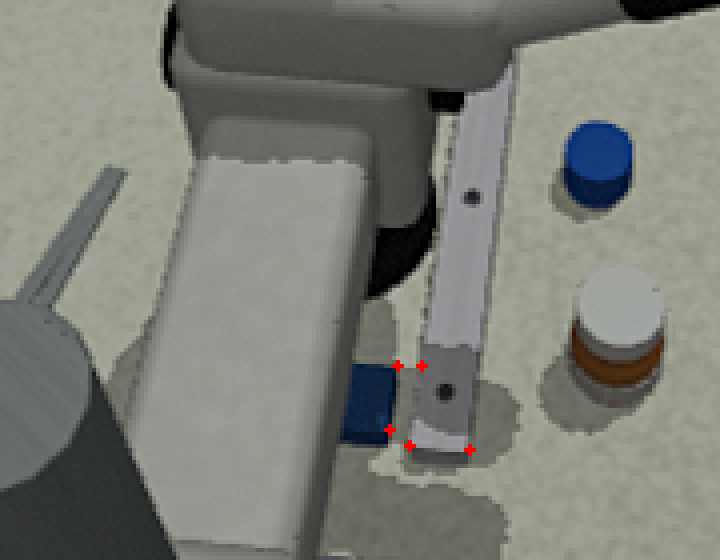

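The projected rig corners match the side view to about 2 px, so the rig estimate holds. The post is at (0.4742,0.2709) and the carrier at 22.1°. I'll descend and grip.

>>> jog_arm([
  {"fingers":85,"x":2,"y":-9,"z":0,"ax":0,"ay":0,"az":-1},
  {"fingers":85,"x":0,"y":0,"z":20,"ax":0,"ay":0,"az":0},
  {"fingers":85,"x":0,"y":0,"z":25,"ax":0,"ay":0,"az":0},
  {"fingers":85,"x":0,"y":0,"z":25,"ax":0,"ay":0,"az":0},
  {"fingers":85,"x":0,"y":0,"z":20,"ax":0,"ay":0,"az":0},
  {"fingers":85,"x":0,"y":0,"z":15,"ax":0,"ay":0,"az":0},
  {"fingers":85,"x":0,"y":0,"z":8,"ax":0,"ay":0,"az":0},
  {"fingers":85,"x":0,"y":0,"z":0,"ax":0,"ay":0,"az":0},
])

```text
t: 3.05
eef_pos: [0.4732, 0.2704, 0.0216]
tool_rot: [-0.0, 0.559, 0.829, -0.001]
contact_force: [-0.9, -0.3, 0.2]
gripper_width: 1.001
grasp_force: 0.0
```

>>> jog_arm([
  {"fingers":15,"x":0,"y":0,"z":0,"ax":0,"ay":0,"az":0},
  {"fingers":15,"x":0,"y":0,"z":0,"ax":0,"ay":0,"az":0},
  {"fingers":15,"x":0,"y":0,"z":0,"ax":0,"ay":0,"az":0},
  {"fingers":15,"x":0,"y":0,"z":0,"ax":0,"ay":0,"az":0},
  {"fingers":15,"x":0,"y":0,"z":0,"ax":0,"ay":0,"az":0},
  {"fingers":15,"x":0,"y":0,"z":0,"ax":0,"ay":0,"az":0},
  {"fingers":15,"x":0,"y":0,"z":0,"ax":0,"ay":0,"az":0},
  {"fingers":15,"x":0,"y":0,"z":0,"ax":0,"ay":0,"az":0},
], force=80)

```text
t: 3.85
eef_pos: [0.4743, 0.2709, 0.023]
tool_rot: [0.0, 0.559, 0.829, 0.0]
contact_force: [-0.9, 0.2, 5.7]
gripper_width: 0.269
grasp_force: 79.5
```

Gripped. Next I drag to a staging pose in front of the fence mouth and turn into line with it.

>>> jog_arm([
  {"fingers":15,"x":-5,"y":1.5,"z":-1,"ax":0,"ay":0,"az":0},
  {"fingers":15,"x":-11,"y":3,"z":0,"ax":0,"ay":0,"az":0},
  {"fingers":15,"x":-13,"y":3,"z":0,"ax":0,"ay":0,"az":0},
  {"fingers":15,"x":-13,"y":3,"z":0,"ax":0,"ay":0,"az":0},
  {"fingers":15,"x":-13,"y":3,"z":0,"ax":0,"ay":0,"az":0},
  {"fingers":15,"x":-12,"y":3,"z":0,"ax":0,"ay":0,"az":0},
  {"fingers":15,"x":-9,"y":3,"z":0,"ax":0,"ay":0,"az":0},
  {"fingers":15,"x":-4,"y":1.5,"z":0,"ax":0,"ay":0,"az":0},
])

```text
t: 4.65
eef_pos: [0.5242, 0.2028, 0.0232]
tool_rot: [0.0, 0.56, 0.828, -0.0]
contact_force: [-0.3, 0.2, -2.5]
gripper_width: 0.267
grasp_force: 78.4
```

>>> jog_arm([
  {"fingers":15,"x":0,"y":0,"z":0,"ax":0,"ay":0,"az":2},
  {"fingers":15,"x":0,"y":0,"z":0,"ax":0,"ay":0,"az":3},
  {"fingers":15,"x":0,"y":0,"z":0,"ax":0,"ay":0,"az":3},
  {"fingers":15,"x":0,"y":0,"z":0,"ax":0,"ay":0,"az":3},
  {"fingers":15,"x":0,"y":0,"z":0,"ax":0,"ay":0,"az":3},
  {"fingers":15,"x":0,"y":0,"z":0,"ax":0,"ay":0,"az":3},
  {"fingers":15,"x":0,"y":0,"z":0,"ax":0,"ay":0,"az":1},
  {"fingers":15,"x":0,"y":0,"z":0,"ax":0,"ay":0,"az":0},
])

```text
t: 5.45
eef_pos: [0.523, 0.205, 0.0233]
tool_rot: [-0.0, 0.682, 0.732, 0.0]
contact_force: [-2.2, 0.7, -3.6]
gripper_width: 0.269
grasp_force: 78.4
```

```bash
cat > st.py <<'E'
from h import *
from scipy.spatial.transform import Rotation as R
import sys
a=np.radians(4.05); X=np.array([np.cos(a),np.sin(a)]);Y=np.array([-np.sin(a),np.cos(a)]); O=np.array([.597,-.1915])
if __name__=='__main__':
    o=bot.get_obs(); q=o['tool_rot']; M=R.from_quat([q[1],q[2],q[3],q[0]]).as_matrix()
    d=o['eef_pos'][:2]-O; print('t',o['t'],'post rig mm',(d@X*1e3).round(1),(d@Y*1e3).round(1),'z',o['eef_pos'][2].round(4),'tool y deg',np.degrees(np.arctan2(M[1,1],M[0,1])).round(2))
    F=o['contact_force']; print('F rig',(F[:2]@X).round(2),(F[:2]@Y).round(2),F[2].round(2),'w',o['gripper_width'].round(3),o['grasp_force'].round(1))
E
python3 st.py
cat > m4.py <<'E'
from st import *
w=take('wrist','wrist4.png'); s=take('scene','scene4.png'); w['fish']=1
b=(w['pixels'].max(2)<70)
s_b=(s['pixels'].max(2)<60).astype(np.uint8)
n,l,st,ce=cv2.connectedComponentsWithStats(s_b)
for i in range(1,n):
    if st[i][4]>300: print(st[i])
E
python3 m4.py
```

```text
t 5.45 post rig mm -45.8 400.8 z 0.0233 tool y deg 4.03
[310   0  10  67 327]
[395   0  24  91 686]
[ 436    0   40   78 1473]
[ 485    0   37   42 1168]
[200  64  27  26 487]
[422  92  54  62 469]
[364 100  18  35 335]
[245 130  28  24 502]
[ 283  165   81   89 2674]
[ 248  358  141   62 1856]Traceback (most recent call last):
  File "st.py", line 8, in <module>
    F=o['contact_force']; print('F rig',(F[:2]@X).round(2),(F[:2]@Y).round(2),F[2].round(2),'w',o['gripper_width'].round(3),o['grasp_force'].round(1))
                                                                                                ^^^^^^^^^^^^^^^^^^^^^^^^
AttributeError: 'float' object has no attribute 'round'
```

View pics/scene4.png

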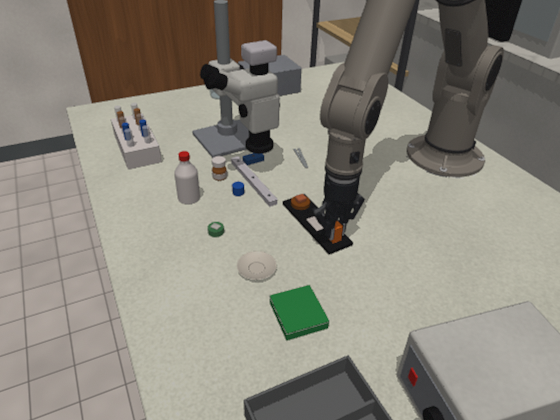

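The carrier stands aligned in front of the fence mouth, leading left corner at about (283,206), held by the gripper, everything else undisturbed. I'll check its angle against the fence.

```bash
sed -i "s/o\['gripper_width'\].round(3),o\['grasp_force'\].round(1)/o['gripper_width'],o['grasp_force']/" st.py
python3 - <<'E'
from st import *
s=take('scene'); b=(s['pixels'].max(2)<75)
P=[]
for v in range(212,244,2):
    k=np.where(b[v,270:340])[0][0]+270; P.append((k-.5,v))
P=np.array(P); print(P[::5])
for z in (0,):
    Q=np.array([onz(s,u,v,z)[:2]-O for u,v in P])*1e3; r=np.c_[Q@X,Q@Y]; print(r[::5].round(1)); print('angle rel rig deg (cw+)',np.degrees(np.arctan(np.polyfit(r[:,1],r[:,0],1)[0])))
u,v=min(zip(*np.where(b[195:215,275:300])),key=lambda t:t[1])[::-1]
print('lead corner',u+275,v+195,[ (np.array([ (onz(s,u+275,v+195,0)[:2]-O)@X,(onz(s,u+275,v+195,0)[:2]-O)@Y])*1e3).round(1)])
E
```

```text
[[289.5 212. ]
 [299.5 222. ]
 [308.5 232. ]
 [316.5 242. ]]
[[-10.6 250. ]
 [-12.5 296.7]
 [-12.1 339.9]
 [ -9.6 379.8]]
angle rel rig deg (cw+) 0.17734453644339834
lead corner 283 201 [array([-19.1, 201.4])]
```

The carrier is parallel within 0.2°, with 11 mm clearance to the fence. I'll slide it in.

>>> jog_arm([
  {"fingers":15,"x":-6,"y":0,"z":0.7,"ax":0,"ay":0,"az":0},
  {"fingers":15,"x":-14,"y":0,"z":0,"ax":0,"ay":0,"az":0},
  {"fingers":15,"x":-14,"y":0,"z":0,"ax":0,"ay":0,"az":0},
  {"fingers":15,"x":-14,"y":0,"z":0,"ax":0,"ay":0,"az":0},
  {"fingers":15,"x":-14,"y":0,"z":0,"ax":0,"ay":0,"az":0},
  {"fingers":15,"x":-14,"y":0,"z":0,"ax":0,"ay":0,"az":0},
  {"fingers":15,"x":-14,"y":0,"z":0,"ax":0,"ay":0,"az":0},
  {"fingers":15,"x":-10,"y":0,"z":0,"ax":0,"ay":0,"az":0},
])

```text
t: 6.4
eef_pos: [0.5308, 0.1033, 0.023]
tool_rot: [0.0, 0.682, 0.731, 0.0]
contact_force: [-0.0, 4.4, 5.9]
gripper_width: 0.27
grasp_force: 79.7
```

```bash
python3 st.py
```

```text
t 6.4 post rig mm -45.2 298.7 z 0.023 tool y deg 3.95
F rig 0.31 4.39 5.94 w 0.26952331655613204 79.6820855140686
```

>>> jog_arm([
  {"fingers":15,"x":-8,"y":0,"z":-0.2,"ax":0,"ay":0,"az":0},
  {"fingers":15,"x":-14,"y":0,"z":0,"ax":0,"ay":0,"az":0},
  {"fingers":15,"x":-16,"y":0,"z":0,"ax":0,"ay":0,"az":0},
  {"fingers":15,"x":-16,"y":0,"z":0,"ax":0,"ay":0,"az":0},
  {"fingers":15,"x":-16,"y":0,"z":0,"ax":0,"ay":0,"az":0},
  {"fingers":15,"x":-15,"y":0,"z":0,"ax":0,"ay":0,"az":0},
  {"fingers":15,"x":-10,"y":0,"z":0,"ax":0,"ay":0,"az":0},
  {"fingers":15,"x":-5,"y":0,"z":0,"ax":0,"ay":0,"az":0},
])

```text
t: 7.2
eef_pos: [0.5373, 0.0034, 0.023]
tool_rot: [0.0, 0.682, 0.731, 0.0]
contact_force: [-0.3, 4.8, 4.5]
gripper_width: 0.268
grasp_force: 79.6
```

>>> jog_arm([
  {"fingers":15,"x":0,"y":1,"z":0,"ax":0,"ay":0,"az":0},
  {"fingers":15,"x":0,"y":1,"z":0,"ax":0,"ay":0,"az":0},
  {"fingers":15,"x":0,"y":1,"z":0,"ax":0,"ay":0,"az":0},
  {"fingers":15,"x":0,"y":1,"z":0,"ax":0,"ay":0,"az":0},
  {"fingers":15,"x":0,"y":1,"z":0,"ax":0,"ay":0,"az":0},
  {"fingers":15,"x":0,"y":1,"z":0,"ax":0,"ay":0,"az":0},
  {"fingers":15,"x":0,"y":1,"z":0,"ax":0,"ay":0,"az":0},
  {"fingers":15,"x":0,"y":0.5,"z":0,"ax":0,"ay":0,"az":0},
])

```text
t: 8.0
eef_pos: [0.5421, 0.0029, 0.0231]
tool_rot: [-0.001, 0.683, 0.731, -0.002]
contact_force: [-8.3, -0.1, 16.5]
gripper_width: 0.263
grasp_force: 80.7
```

```bash
python3 st.py
```

```text
t 8.0 post rig mm -41.1 197.8 z 0.0231 tool y deg 3.87
F rig -8.3 0.5 16.5 w 0.2632960212229198 80.74431538581848
```

Run:
```python
from st import *
s=take('scene'); w=take('wrist')
c=np.hstack([cv2.resize(s['pixels'][130:230,220:320],(400,400),interpolation=cv2.INTER_CUBIC), w['pixels'][20:420,80:480]])
cv2.imwrite('pics/c5.png',cv2.cvtColor(c,cv2.COLOR_RGB2BGR))
o=bot.get_obs(); print(o['torque'],o['contact_force'])
```

```text
[-0.02661604  1.38660375 -0.23159614] [-7.98070745 -0.65941688 16.64408856]
```

View pics/c5.png

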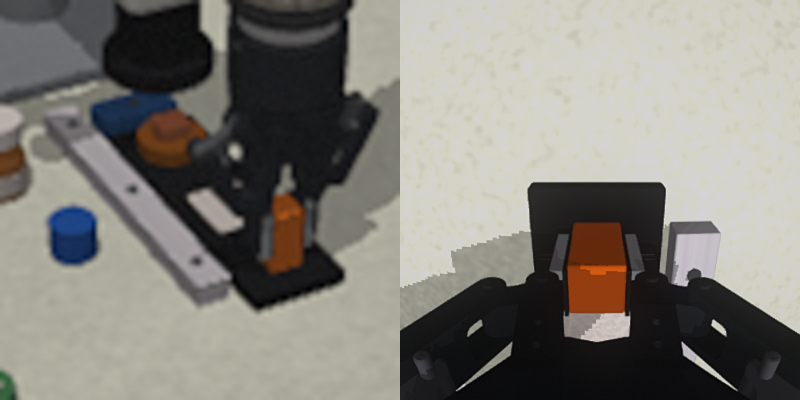

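The left crop shows the carrier alongside the fence with a small gap, and the stop just ahead of the puck. The right (wrist) crop also shows a few pixels between carrier edge (665) and fence (670), so it isn't seated yet. The force so far is friction from pressing down too hard, so I'll unload z and continue.

>>> jog_arm([
  {"fingers":15,"x":0,"y":0,"z":-0.8,"ax":0,"ay":0,"az":0},
  {"fingers":15,"x":0,"y":0,"z":0,"ax":0,"ay":0,"az":0},
  {"fingers":15,"x":0,"y":0.5,"z":0,"ax":0,"ay":0,"az":0},
  {"fingers":15,"x":0,"y":0.5,"z":0,"ax":0,"ay":0,"az":0},
  {"fingers":15,"x":0,"y":0.5,"z":0,"ax":0,"ay":0,"az":0},
  {"fingers":15,"x":0,"y":0.5,"z":0,"ax":0,"ay":0,"az":0},
  {"fingers":15,"x":0,"y":0,"z":0,"ax":0,"ay":0,"az":0},
  {"fingers":15,"x":0,"y":0,"z":0,"ax":0,"ay":0,"az":0},
])

```text
t: 8.9
eef_pos: [0.5468, 0.0057, 0.0234]
tool_rot: [-0.0, 0.682, 0.731, 0.0]
contact_force: [-0.6, 0.4, -4.1]
gripper_width: 0.273
grasp_force: 78.4
```

```bash
python3 st.py
```

```text
t 8.9 post rig mm -36.1 200.2 z 0.0234 tool y deg 4.02
F rig -0.54 0.47 -4.1 w 0.2727056636567174 78.42787742614746
```

>>> jog_arm([
  {"fingers":15,"x":0,"y":0.5,"z":0.2,"ax":0,"ay":0,"az":0},
  {"fingers":15,"x":0,"y":0.5,"z":0,"ax":0,"ay":0,"az":0},
  {"fingers":15,"x":0,"y":0.5,"z":0,"ax":0,"ay":0,"az":0},
  {"fingers":15,"x":0,"y":0.5,"z":0,"ax":0,"ay":0,"az":0},
  {"fingers":15,"x":0,"y":0,"z":0,"ax":0,"ay":0,"az":0},
  {"fingers":15,"x":0,"y":0,"z":0,"ax":0,"ay":0,"az":0},
  {"fingers":15,"x":0,"y":0,"z":0,"ax":0,"ay":0,"az":0},
  {"fingers":15,"x":0,"y":0,"z":0,"ax":0,"ay":0,"az":0},
])

```text
t: 9.7
eef_pos: [0.5477, 0.0058, 0.0232]
tool_rot: [-0.001, 0.682, 0.731, -0.001]
contact_force: [-5.1, 2.5, -0.3]
gripper_width: 0.272
grasp_force: 78.8
```

```bash
python3 st.py
```

```text
t 9.7 post rig mm -35.2 200.3 z 0.0232 tool y deg 4.01
F rig -4.95 2.83 -0.25 w 0.27220398108256205 78.77039194107056
```

It touches the fence at x = -35.2, as expected. Now I slide along it to the stop.

>>> jog_arm([
  {"fingers":15,"x":-1,"y":-0.5,"z":0,"ax":0,"ay":0,"az":0},
  {"fingers":15,"x":-2,"y":0,"z":0,"ax":0,"ay":0,"az":0},
  {"fingers":15,"x":-2,"y":0,"z":0,"ax":0,"ay":0,"az":0},
  {"fingers":15,"x":-2,"y":0,"z":0,"ax":0,"ay":0,"az":0},
  {"fingers":15,"x":-1,"y":0,"z":0,"ax":0,"ay":0,"az":0},
  {"fingers":15,"x":-1,"y":0,"z":0,"ax":0,"ay":0,"az":0},
  {"fingers":15,"x":0,"y":0,"z":0,"ax":0,"ay":0,"az":0},
  {"fingers":15,"x":0,"y":0,"z":0,"ax":0,"ay":0,"az":0},
])

```text
t: 10.5
eef_pos: [0.5483, -0.003, 0.0232]
tool_rot: [-0.001, 0.682, 0.731, -0.0]
contact_force: [-4.2, 3.0, -1.3]
gripper_width: 0.269
grasp_force: 78.7
```

```bash
python3 st.py
```

```text
t 10.5 post rig mm -35.3 191.5 z 0.0232 tool y deg 4.02
F rig -3.96 3.31 -1.3 w 0.2686740208205678 78.7076461315155
```

>>> jog_arm([
  {"fingers":15,"x":-0.5,"y":0,"z":0,"ax":0,"ay":0,"az":0},
  {"fingers":15,"x":-0.5,"y":0,"z":0,"ax":0,"ay":0,"az":0},
  {"fingers":15,"x":-0.5,"y":0,"z":0,"ax":0,"ay":0,"az":0},
  {"fingers":15,"x":-0.5,"y":0,"z":0,"ax":0,"ay":0,"az":0},
  {"fingers":15,"x":-0.5,"y":0,"z":0,"ax":0,"ay":0,"az":0},
  {"fingers":15,"x":0,"y":0,"z":0,"ax":0,"ay":0,"az":0},
  {"fingers":15,"x":0,"y":0,"z":0,"ax":0,"ay":0,"az":0},
  {"fingers":15,"x":0,"y":0,"z":0,"ax":0,"ay":0,"az":0},
])

```text
t: 11.3
eef_pos: [0.5485, -0.0046, 0.0232]
tool_rot: [-0.001, 0.682, 0.732, 0.0]
contact_force: [-3.9, 4.0, -1.7]
gripper_width: 0.266
grasp_force: 78.8
```

```bash
python3 st.py
```

```text
t 11.3 post rig mm -35.2 189.9 z 0.0232 tool y deg 4.04
F rig -3.58 4.24 -1.73 w 0.2657618279040496 78.76651525497437
```

>>> jog_arm([
  {"fingers":15,"x":-0.5,"y":0,"z":0,"ax":0,"ay":0,"az":0},
  {"fingers":15,"x":-0.5,"y":0,"z":0,"ax":0,"ay":0,"az":0},
  {"fingers":15,"x":-0.5,"y":0,"z":0,"ax":0,"ay":0,"az":0},
  {"fingers":15,"x":0,"y":0,"z":0,"ax":0,"ay":0,"az":0},
  {"fingers":15,"x":0,"y":0,"z":0,"ax":0,"ay":0,"az":0},
  {"fingers":15,"x":0,"y":0,"z":0,"ax":0,"ay":0,"az":0},
  {"fingers":15,"x":0,"y":0,"z":0,"ax":0,"ay":0,"az":0},
  {"fingers":15,"x":0,"y":0,"z":0,"ax":0,"ay":0,"az":0},
])

```text
t: 12.1
eef_pos: [0.5484, -0.0046, 0.0232]
tool_rot: [-0.001, 0.681, 0.732, 0.001]
contact_force: [-5.9, 8.0, -1.2]
gripper_width: 0.265
grasp_force: 78.8
```

```bash
python3 st.py
```

```text
t 12.1 post rig mm -35.2 189.9 z 0.0232 tool y deg 4.1
F rig -5.36 8.4 -1.18 w 0.2650234730357227 78.84154558181763
```

Seated against both. Now I build up the diagonal push.

>>> jog_arm([
  {"fingers":15,"x":-0.6,"y":0.5,"z":0.1,"ax":0,"ay":0,"az":0},
  {"fingers":15,"x":-0.6,"y":0.5,"z":0.1,"ax":0,"ay":0,"az":0},
  {"fingers":15,"x":-0.6,"y":0.5,"z":0.1,"ax":0,"ay":0,"az":0},
  {"fingers":15,"x":0,"y":0,"z":0,"ax":0,"ay":0,"az":0},
  {"fingers":15,"x":0,"y":0,"z":0,"ax":0,"ay":0,"az":0},
  {"fingers":15,"x":0,"y":0,"z":0,"ax":0,"ay":0,"az":0},
  {"fingers":15,"x":0,"y":0,"z":0,"ax":0,"ay":0,"az":0},
  {"fingers":15,"x":0,"y":0,"z":0,"ax":0,"ay":0,"az":0},
], force=110)

```text
t: 12.9
eef_pos: [0.5484, -0.0046, 0.0232]
tool_rot: [-0.003, 0.681, 0.732, 0.0]
contact_force: [-11.4, 13.6, 7.1]
gripper_width: 0.265
grasp_force: 109.7
```

```bash
python3 st.py
```

```text
t 12.9 post rig mm -35.2 189.9 z 0.0232 tool y deg 4.16
F rig -10.41 14.39 7.06 w 0.2653361625408648 109.73819732666016
```

>>> jog_arm([
  {"fingers":15,"x":0,"y":0.4,"z":0.1,"ax":0,"ay":0,"az":0},
  {"fingers":15,"x":0,"y":0.4,"z":0.1,"ax":0,"ay":0,"az":0},
  {"fingers":15,"x":0,"y":0,"z":0,"ax":0,"ay":0,"az":0},
  {"fingers":15,"x":0,"y":0,"z":0,"ax":0,"ay":0,"az":0},
  {"fingers":15,"x":0,"y":0,"z":0,"ax":0,"ay":0,"az":0},
  {"fingers":15,"x":0,"y":0,"z":0,"ax":0,"ay":0,"az":0},
  {"fingers":15,"x":0,"y":0,"z":0,"ax":0,"ay":0,"az":0},
  {"fingers":15,"x":0,"y":0,"z":0,"ax":0,"ay":0,"az":0},
])

```text
t: 13.7
eef_pos: [0.5485, -0.0046, 0.0232]
tool_rot: [-0.003, 0.681, 0.732, -0.001]
contact_force: [-14.5, 11.2, 12.2]
gripper_width: 0.266
grasp_force: 110.6
```

```bash
python3 st.py
python3 - <<'E'
from st import *
o=bot.get_obs(); q=o['tool_rot']; M=R.from_quat([q[1],q[2],q[3],q[0]]).as_matrix(); print('tool z in rig deg',np.degrees([M[:2,2]@X,M[:2,2]@Y]).round(3),o['torque'].round(3))
w=take('wrist'); s=take('scene')
c=np.hstack([cv2.resize(s['pixels'][130:230,220:320],(400,400),interpolation=cv2.INTER_CUBIC), cv2.resize(w['pixels'][180:330,190:340],(400,400),interpolation=cv2.INTER_CUBIC)])
cv2.imwrite('pics/c6.png',cv2.cvtColor(c,cv2.COLOR_RGB2BGR))
E
```

```text
t 13.7 post rig mm -35.2 189.9 z 0.0232 tool y deg 4.16
F rig -13.72 12.21 12.16 w 0.2664096920667318 110.58349370956421
tool z in rig deg [-0.31   0.244] [ 2.106  2.838 -0.503]
```

View pics/c6.png

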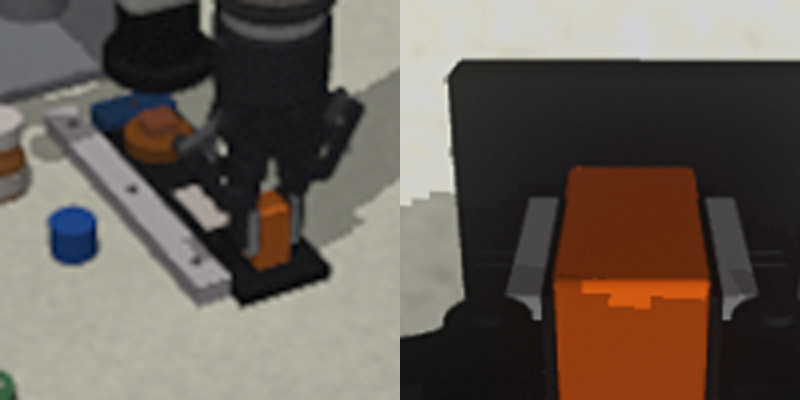

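It looks flush against fence and stop, with forces of about 14, 12 and 12 N. The tool leans 0.3° and sits 0.2 mm high, so I'll take the lean out to make the carrier lie flat.

>>> jog_arm([
  {"fingers":15,"x":0,"y":0,"z":0,"ax":-0.3,"ay":0,"az":0},
  {"fingers":15,"x":0,"y":0,"z":0,"ax":-0.3,"ay":0,"az":0},
  {"fingers":15,"x":0,"y":0,"z":0,"ax":0,"ay":0,"az":0},
  {"fingers":15,"x":0,"y":0,"z":0,"ax":0,"ay":0,"az":0},
  {"fingers":15,"x":0,"y":0,"z":0,"ax":0,"ay":0,"az":0},
  {"fingers":15,"x":0,"y":0,"z":0,"ax":0,"ay":0,"az":0},
  {"fingers":15,"x":0,"y":0,"z":0,"ax":0,"ay":0,"az":0},
  {"fingers":15,"x":0,"y":0,"z":0,"ax":0,"ay":0,"az":0},
])

```text
t: 14.6
eef_pos: [0.5485, -0.0046, 0.0231]
tool_rot: [0.0, 0.681, 0.732, 0.003]
contact_force: [-12.3, 12.0, 11.4]
gripper_width: 0.266
grasp_force: 110.2
```

```bash
cat >> st.py <<'E'
    print('z mm',o['eef_pos'][2]*1e3,'tool z in rig deg',np.degrees([M[:2,2]@X,M[:2,2]@Y]).round(3),o['torque'].round(3))
E
python3 st.py
```

```text
t 14.6 post rig mm -35.2 189.9 z 0.0231 tool y deg 4.17
F rig -11.39 12.79 11.44 w 0.266400039121004 110.2476954460144
z mm 23.083765323316754 tool z in rig deg [0.272 0.24 ] [ 2.15   3.184 -0.544]
```

>>> jog_arm([
  {"fingers":15,"x":0,"y":0.2,"z":0,"ax":0.25,"ay":-0.2,"az":0},
  {"fingers":15,"x":0,"y":0,"z":0,"ax":0,"ay":0,"az":0},
  {"fingers":15,"x":0,"y":0,"z":0,"ax":0,"ay":0,"az":0},
  {"fingers":15,"x":0,"y":0,"z":0,"ax":0,"ay":0,"az":0},
  {"fingers":15,"x":0,"y":0,"z":0,"ax":0,"ay":0,"az":0},
  {"fingers":15,"x":0,"y":0,"z":0,"ax":0,"ay":0,"az":0},
  {"fingers":15,"x":0,"y":0,"z":0,"ax":0,"ay":0,"az":0},
  {"fingers":15,"x":0,"y":0,"z":0,"ax":0,"ay":0,"az":0},
])

```text
t: 15.4
eef_pos: [0.5485, -0.0046, 0.0231]
tool_rot: [-0.0, 0.681, 0.732, 0.0]
contact_force: [-14.9, 12.3, 12.3]
gripper_width: 0.266
grasp_force: 110.3
```

```bash
python3 st.py
```

```text
t 15.4 post rig mm -35.2 189.8 z 0.0231 tool y deg 4.15
F rig -13.97 13.27 12.26 w 0.26584882765506 110.2982497215271
z mm 23.08143371973422 tool z in rig deg [0.013 0.043] [ 2.325  3.018 -0.568]
```

>>> jog_arm([
  {"fingers":15,"x":0,"y":0,"z":-0.1,"ax":0,"ay":0,"az":0},
  {"fingers":15,"x":0,"y":0,"z":0,"ax":0,"ay":0,"az":0},
  {"fingers":15,"x":0,"y":0,"z":0,"ax":0,"ay":0,"az":0},
  {"fingers":15,"x":0,"y":0,"z":0,"ax":0,"ay":0,"az":0},
  {"fingers":15,"x":0,"y":0,"z":0,"ax":0,"ay":0,"az":0},
  {"fingers":15,"x":0,"y":0,"z":0,"ax":0,"ay":0,"az":0},
  {"fingers":15,"x":0,"y":0,"z":0,"ax":0,"ay":0,"az":0},
  {"fingers":15,"x":0,"y":0,"z":0,"ax":0,"ay":0,"az":0},
])

```text
t: 16.2
eef_pos: [0.5484, -0.0047, 0.0231]
tool_rot: [-0.0, 0.681, 0.732, 0.0]
contact_force: [-15.0, 12.8, 11.8]
gripper_width: 0.261
grasp_force: 110.0
```

```bash
python3 st.py
python3 - <<'E'
from station import bot
f=bot.get_obs()['contact_force']
if abs(f[0])>11 and f[1]>10 and 8<f[2]<13: print(bot.hand_in())
E
```

```text
t 16.2 post rig mm -35.3 189.8 z 0.0231 tool y deg 4.15
F rig -14.02 13.84 11.82 w 0.2610388650764263 110.0258731842041
z mm 23.056755433394727 tool z in rig deg [0.009 0.043] [ 2.392  2.955 -0.539]
the job is handed in; nothing more can be done
None
```

The carrier is seated flush against the fence and the stop, and I handed the job in at 16.2 s with the arm still holding the push: about 14 N into the fence, 14 N into the stop and 12 N down (measured at the wrist).

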